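# Switch on and tare the counter scale

### The job

Get the shop's counter scale ready for weighing with its empty bowl in place: with the fingertips, push the large round power key right in so that it stays down, then press the long bar-shaped tare key right down, keep it down for about a second, and let it come back up. Press gently and slowly. Do not press the small round key or the square key, and leave the bowl and everything else on the counter where it is.

Things in the scene. Friction and masses are not known exactly. Their poses are not given: they have to be found in the camera images.
- scale: Counter scale, fixed, 340 mm deep (its x) by 320 mm wide (its y); origin under its centre at counter height, x from its front (key) edge to its back. White deck 50 mm high; row of four white keys at x = -132 mm; low black display (120 mm along y, 66 mm above the counter) at x = -95 to -61 mm; behind it a steel pan, 74 mm above the counter, with the bowl.
- power_key_top (a point): Centre of the top of the LARGE round power key, 36 mm diameter; moves with the key; axes as the scale's. The four keys, all white plastic, stand in one row along the scale's y, 64 mm centre to centre, in an order that changes; at rest all tops are 14 mm above the deck, 64 mm above the counter.
- power_key_bezel: Fixed 2 mm high grey rim round the power key, 42 mm diameter; carries the key; origin at its centre on the deck.
- tare_key_bezel: Fixed 2 mm high grey rim round the tare key, 26 x 54 mm; carries the key; origin at its centre on the deck.
- power_key (a joint): Travel of the power key: 0 = up (off), grows as it is pushed down, 0.008 m = fully in. No spring: it resists with a steady 3 N or so and stays where it is left, so it cannot come up again by itself. The end of travel is a hard stop: reached faster than about 30 mm/s it jolts above 50 N, which is not gentle.
- tare_key_top (a point): Centre of the top face of the long bar-shaped tare key, 48 mm along the scale's y by 20 mm along its x; moves with the key; axes as the scale's. Same row and height as the other keys.
- tare_key (a joint): Travel of the tare key: 0 = up, 0.008 m = fully down. Spring return: starts to move at about 1 N, about 4 N when fully down, then the same hard stop.
- small_key_top (a point): Centre of the top face of the SMALL round key, 20 mm diameter: not to be pressed. Same row, height and 8 mm sprung travel.
- small_key (a joint): Travel of the small round key, 0 = up, 0.008 m = down.
- square_key_top (a point): Centre of the top face of the square key, 22 mm by 22 mm: not to be pressed. Same row, height and 8 mm sprung travel.
- square_key (a joint): Travel of the square key, 0 = up, 0.008 m = down.
- bowl: Loose steel bowl, 124 mm across the rim, 45 mm high, standing on the pan (its rim 119 mm above the counter); origin under its centre. Leave alone.
- bolt: Loose hex bolt standing on its head on the scale's deck, behind the row of keys and to the right of the display: head 24 mm across, 47 mm tall (top 97 mm above the counter); origin under its head. Leave alone.
- padlock: Brass padlock lying flat beside the scale's front left corner, body 45 x 50 x 22 mm, shackle towards its +x. Origin under the brass body. Leave alone.
- tape_measure: Yellow tape measure, 70 x 36 mm, 56 mm high, standing beside the scale's front right corner; origin under it. Leave alone.
- screwdriver: Screwdriver lying on the counter to the right of the scale, under 40 mm high. Leave alone.
- screw_carton: Cardboard carton 110 x 75 x 60 mm high to the left of the scale; origin under its centre. Leave alone.
- spray_can: Upright can, 60 mm diameter, 180 mm tall, to the right of the scale; origin under its centre. Leave alone.

How it is judged:
On the way, in this order (a step that is already met when the one before it is completed fails the run):
1. the power key is pushed in (at least 6 mm of its 8 mm) (value of joint power_key above 0.006 m), for 0.1 s.
2. the tare key is held down (at least 5 mm of its 8 mm) for half a second (value of joint tare_key above 0.005 m), for 0.5 s.
At the end, for the whole second after the job is handed in: The power key is in by at least 6 mm of its 8 mm; the tare key, small key and square key are up (within 1.5 mm); every loose thing is within 15 mm of where it was, and the bolt still stands (value of joint power_key above 0.006 m and value of joint each of tare_key, small_key, square_key below 0.0015 m and distance of each of bowl, bolt, padlock, tape_measure, screwdriver, screw_carton, spray_can from where it was at the start of the episode below 0.015 m and angle between bolt's own z axis and vertical below 0.5 rad); the robot touches nothing.
It fails at once if the tare key is pressed (over 2.5 mm) while the power key is not yet in (value of joint tare_key above 0.0025 m and value of joint power_key below 0.006 m).
It fails at once if the small round key or the square key is pressed (over 2.5 mm) (value of joint any of small_key, square_key above 0.0025 m).
It fails at once if a key or the scale is pressed harder than 50 N (contact force between the fingers and power_key_bezel above 50 N or contact force between the fingers and tare_key_bezel above 50 N or contact force between the fingers and scale above 50 N).
It fails at once if the bowl, bolt, padlock, tape measure, screwdriver, carton or can is shifted, lifted or knocked over (over 15 mm) (distance of any of bowl, bolt, padlock, tape_measure, screwdriver, screw_carton, spray_can from where it was at the start of the episode above 0.015 m or angle between bolt's own z axis and vertical above 0.5 rad).
It also fails if it takes over 40 s, if anything falls off the work surface, if the arm or the gripper's body presses on something with over 40 N, if the wrist force passes 120 N, or if a joint passes its speed limit or range.

### The arm

A 7-joint arm with a two-finger parallel gripper is mounted at the origin on the work surface. World frame = base frame: x ahead of the robot, y to its left, z up, the work surface at z = 0. Lengths are in m, angles in rad, forces in N, time in s.
With the tool pointing down it reaches from about 0.4 to 0.925 m from the base axis. Payload 5.6 kg.
Tool frame: the origin (TCP) lies midway between the tips of the shut fingers; the grasp point (between the pads) lies 19 mm behind it; z points along the fingers, y is the line along which they close (so a half turn about z gives the same grasp; the last joint's range is limited). The gripper opens to 85 mm and grips with 20 to 120 N. Pads are 22 mm wide; open, the fingers measure 114 mm over their backs; the gripper's body (76 mm by 85 mm) begins 54 mm behind the grasp point. The pads swing forward as they close: fully open they stand 13 mm farther back than shut.
Start: joints at [1.141, 0.468, -0.012, 1.603, 0.006, 1.071, -0.056], TCP at [0.245, -0.602, 0.231] pointing down, gripper open.
Joint ranges: [-2.53, 2.53], [-0.31, 2.02], [-1.57, 1.55], [0.28, 2.44], [-1.29, 4.43], [0.15, 1.84], [-2.92, 2.92]. Speed limits (rad/s): [2.57, 2.57, 3.14, 3.14, 3.14, 3.14, 3.14].

### API

Orientations are given as a rotation vector (axis times angle).
In Python, from plant import manip, imaging gives the robot as it stands.
- The arm moves only by the tool send_rows, never from a script. Its argument "steps" is text: rows parted by semicolons, each of 7 numbers parted by spaces: the shift along the world's x, y, z in units of 25 mm (1.0 is 25 mm), then the turn, a rotation vector about the world's x, y, z in units of 8 degrees (1.0 is 8 degrees), then the opening, from 0 (shut) to 1 (fully open). A call has exactly 5 rows; each row is the pose to reach, as a shift and turn from the pose commanded when the call began; what a row does not reach only later rows make up. A row lasts 1/10 s, in which the tool goes at most 50 mm and 8.59 degrees, less where a joint would pass 70% of its speed; a pose out of reach is approached as far as the arm can. A call with a gripper value outside its range is refused whole. The fingers move at their own pace and stop on an object; "newtons" is the grip in N (left out, the last holds). Time passes only in rows, so rows that repeat a pose let the fingers close, or fill a call up. It gives the time, the measured TCP pose, the force, the opening and the grip force at its end, in the units of the state.
- manip.get_obs(): the state, without advancing time (a new reading comes with each control period).
- imaging.read_camera(name): name is "side" or "top" or "wrist"; returns the picture (384x512x3 uint8, blue, green, red); there is no depth.
- imaging.get_calibration(name): a dict with "intrinsics" (3x3 intrinsics, pixels), "R" (3x3) and "t" (3): a world point X has camera coordinates R X + t. Camera axes: x right, y down, z forward; pixel columns grow to the right and rows downward; lengths in m; the calibration is good to about 2 mm. A picture is of the moment at which its call begins: read the wrist's pose just before it. get_calibration takes no time and is no camera call; for the wrist camera it gives the pose at the moment of the call.
- manip.job_done(): hands the job in; it is judged then, once.
The state is a dict: "t": time; "qpos": joint angles; "dq": joint speeds; "tau": joint torques, N m; "eef_pos": TCP position; "tool_rot": TCP orientation; "force": force on the tool from outside, world axes, zero at the start; "wrist_torque": the same for the moment, N m; "finger_gap": finger opening in m; "grasp_force": force on a finger pad.
Only numpy, scipy, OpenCV 4.12 (cv2) and the standard library are available. Lean on these libraries where they do the work, as an engineer would, in place of code of your own. Each camera call takes 0.05 s, during which the arm holds its last target. There are 200 camera calls.

## Working session

There is one attempt and no reset: what is moved stays moved. The work goes in short steps, Python scripts to look and compute and a tool call to move; the robot and the scene stay as the last step left them, time stands still between calls to the robot, and variables do not carry over. Pictures are saved under pics/ and viewed, at most 10 in all, crops included, and the job is handed in when it is done.

Besides the shell and the picture viewer there is one more tool, called after "Request:" in YAML: its name, and indented under it one key for each argument. send_rows: Moves the arm, as the interface text tells. Its arguments: {"type":"object","properties":{"steps":{"type":"string"},"newtons":{"type":"number"}},"required":["steps"]}

```bash
mkdir -p pics
python3 - <<'E'
from plant import manip, imaging
import cv2,numpy as np
for n in("top","side"):
    im=imaging.read_camera(n); cv2.imwrite(f"pics/{n}0.png",im)
    c=imaging.get_calibration(n); print(n,np.round(c["intrinsics"],1).tolist(),np.round(-c["R"].T@c["t"],3),np.round(c["R"],2).tolist())
o=manip.get_obs();print(o["t"],o["eef_pos"],o["tool_rot"],o["finger_gap"],o["force"])
E
```

```text
top [[456.0, 0.0, 258.5], [0.0, 456.0, 190.4], [0.0, 0.0, 1.0]] [ 0.42  -0.025  1.359] [[0.02, -1.0, -0.0], [-0.99, -0.02, -0.11], [0.11, 0.0, -0.99]]
side [[355.9, 0.0, 254.5], [0.0, 355.9, 193.3], [0.0, 0.0, 1.0]] [0.374 0.798 0.749] [[-0.97, -0.26, 0.01], [-0.17, 0.61, -0.78], [0.19, -0.75, -0.63]]
0.1 [ 0.24495201 -0.60154774  0.23044487] [-3.08155320e+00 -6.03375704e-01  6.25944594e-04] 0.08559849314422299 [-0.42972487 -0.23235096 -0.14067067]
```

View pics/top0.png

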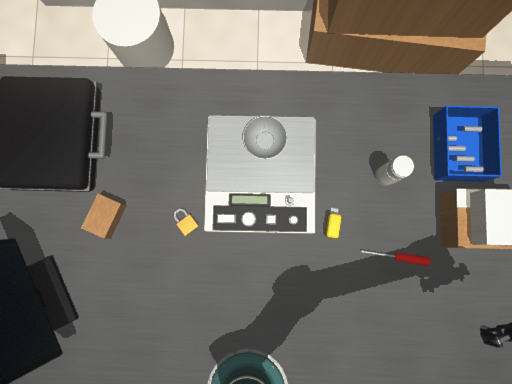

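View pics/side0.png

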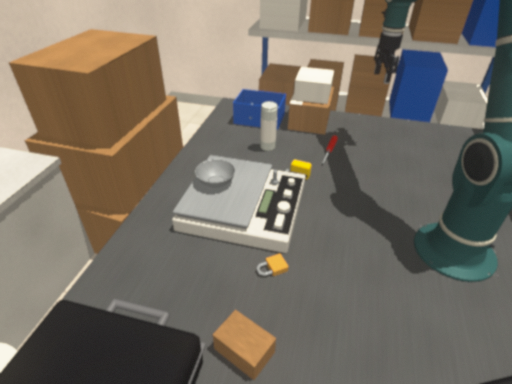

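The top view shows the keys left to right: tare bar (226,218), power (249,219), square (271,219), small (293,219). The bolt is at (289,200).

```bash
cat > h.py <<'E'
import cv2,numpy as np
from plant import imaging
def ray(c,u,v,z):
    K,R,t=map(np.array,(c["intrinsics"],c["R"],c["t"]))
    C=-R.T@t; d=R.T@np.linalg.solve(K,[u,v,1]); return C+d*(z-C[2])/d[2]
def px(c,X):
    p=c["intrinsics"]@(c["R"]@np.array(X)+np.array(c["t"]).ravel()); return p[:2]/p[2]
E
python3 - <<'E'
from h import *
im=cv2.imread("pics/top0.png"); c=imaging.get_calibration("top")
g=cv2.cvtColor(im,cv2.COLOR_BGR2GRAY)
m=np.zeros_like(g); m[208:229,215:305]=(g[208:229,215:305]>140)*255
n,l,s,ce=cv2.connectedComponentsWithStats(m)
P=[]
for i in range(1,n):
    if s[i,4]<20: continue
    w=np.where(l==i,g.astype(float)-40,0); yy,xx=np.indices(g.shape)
    u,v=(w*xx).sum()/w.sum(),(w*yy).sum()/w.sum()
    p=ray(c,u,v,.064);print(s[i],round(u,1),round(v,1),np.round(p,4))
cv2.imwrite("pics/crop.png",cv2.resize(im[180:240,195:325],None,fx=6,fy=6,interpolation=cv2.INTER_CUBIC))
# side-view check
s_=cv2.imread("pics/side0.png");cv2.imwrite("pics/crops.png",cv2.resize(s_[150:260,220:330],None,fx=5,fy=5,interpolation=cv2.INTER_CUBIC))
E
```

```text
[242 212  14  14 158] 248.3 218.6 [0.4876 0.0084 0.064 ]
[217 214  18   9 149] 225.5 218.2 [0.4871 0.0729 0.064 ]
[266 215  10   9  88] 270.7 219.1 [ 0.4878 -0.0553  0.064 ]
[289 216   9   8  58] 293.1 219.5 [ 0.4879 -0.119   0.064 ]
```

View pics/crop.png

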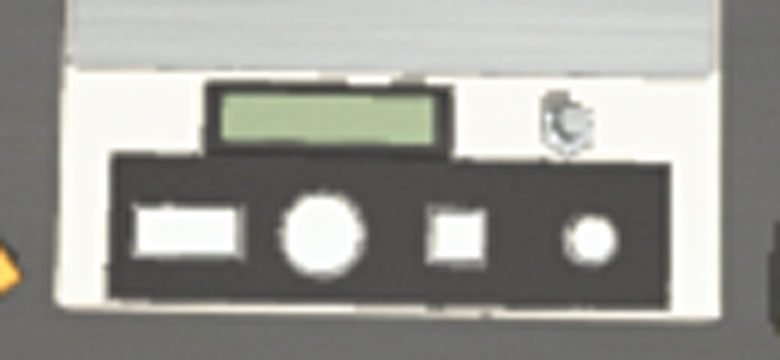

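View pics/crops.png

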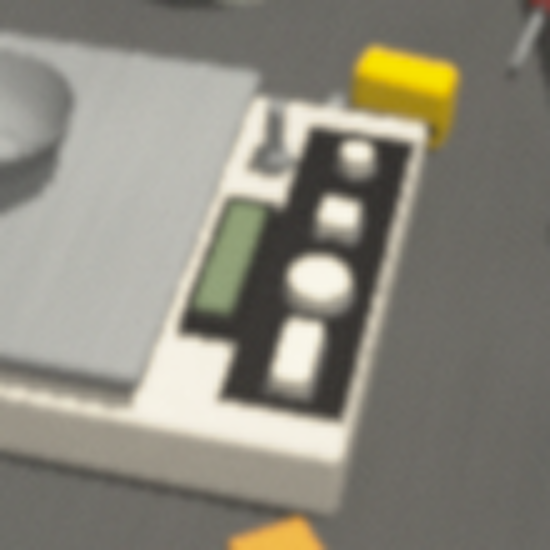

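The crops confirm that order: bar at the far left, then the large round key. The side view shows the bolt behind the small and square keys, clear of the approach. Moving with the fingers shut, high first.

Request:
send_rows:
  steps: "0.5 1.4 0 0 0 -0.3 0; 1.2 3 0 0 0 -0.6 0; 1.9 4.7 0 0 0 -0.9 0; 2.6 6.4 0 0 0 -1.2 0; 3.2 8 0 0 0 -1.4 0"
  newtons: 60

```text
t: 0.6
eef_pos: [0.3257, -0.3997, 0.231]
tool_rot: [-3.127, -0.299, 0.0]
force: [1.8, -0.0, 1.4]
finger_gap: 0.0122
grasp_force: 0.0
```

Request:
send_rows:
  steps: "0.6 1.6 0 0 0 -0.3 0; 1.2 3.2 0 0 0 -0.6 0; 1.9 4.9 0 0 0 -0.9 0; 2.6 6.6 0 0 0 -1.2 0; 3.2 8.2 0 0 0 -1.4 0"

```text
t: 1.1
eef_pos: [0.4055, -0.1949, 0.2313]
tool_rot: [3.142, -0.008, 0.0]
force: [0.5, -0.8, -0.3]
finger_gap: -0.0002
grasp_force: 0.0
```

Request:
send_rows:
  steps: "0.6 1.6 0 0 0 0 0; 1.3 3.3 0 0 0 0 0; 2 5 -0.4 0 0 0 0; 2.7 6.8 -1.2 0 0 0 0; 3.3 8.2 -2 0 0 0 0"

```text
t: 1.6
eef_pos: [0.4884, 0.0104, 0.1812]
tool_rot: [-3.141, 0.005, -0.002]
force: [1.1, -2.0, -0.6]
finger_gap: 0.0002
grasp_force: 0.0
```

Request:
send_rows:
  steps: "0 -0.1 -0.8 0 0 0 0; 0 -0.1 -1.8 0 0 0 0; 0 -0.1 -2.8 0 0 0 0; 0 -0.1 -3.5 0 0 0 0; 0 -0.1 -3.8 0 0 0 0"

```text
t: 2.1
eef_pos: [0.4863, 0.0054, 0.0844]
tool_rot: [3.142, -0.006, -0.006]
force: [0.4, -0.1, 0.3]
finger_gap: 0.0
grasp_force: 0.0
```

Run:
```python
from h import *
from plant import manip
o=manip.get_obs();print(o["t"],o["eef_pos"],o["force"])
im=imaging.read_camera("wrist"); s=imaging.read_camera("side")
a=cv2.resize(im,(400,300)); b=cv2.resize(s[170:260,230:350],(400,300),interpolation=cv2.INTER_CUBIC)
cv2.imwrite("pics/c1.png",np.hstack([a,b]))
```

```text
2.1 [0.48627628 0.00542899 0.08442891] [ 0.36635914 -0.12056494  0.34105016]
```

View pics/c1.png

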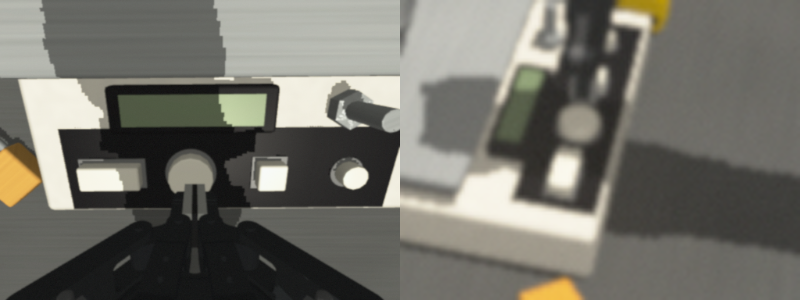

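The wrist view shows the tips over the grey-shaded large round key (190,170). The tare bar is at (112,175) and the square key at (270,173), both clear.

Request:
send_rows:
  steps: "0 0.1 -0.2 0 0 0 0; 0 0.1 -0.4 0 0 0 0; 0 0.1 -0.5 0 0 0 0; 0 0.1 -0.55 0 0 0 0; 0 0.1 -0.6 0 0 0 0"

```text
t: 2.7
eef_pos: [0.4878, 0.0079, 0.0714]
tool_rot: [3.142, -0.007, 0.001]
force: [-0.3, -0.7, 0.4]
finger_gap: 0.0
grasp_force: 0.0
```

Request:
send_rows:
  steps: "0 0 -0.05 0 0 0 0; 0 0 -0.1 0 0 0 0; 0 0 -0.15 0 0 0 0; 0 0 -0.2 0 0 0 0; 0 0 -0.25 0 0 0 0"

```text
t: 3.2
eef_pos: [0.4877, 0.008, 0.0649]
tool_rot: [3.142, -0.007, -0.0]
force: [0.8, 0.5, -0.1]
finger_gap: -0.0002
grasp_force: 0.0
```

Request:
send_rows:
  steps: "0 0 -0.05 0 0 0 0; 0 0 -0.1 0 0 0 0; 0 0 -0.15 0 0 0 0; 0 0 -0.2 0 0 0 0; 0 0 -0.2 0 0 0 0"

```text
t: 3.7
eef_pos: [0.4877, 0.008, 0.0599]
tool_rot: [-3.142, 0.007, 0.0]
force: [1.0, -1.1, 0.4]
finger_gap: 0.0003
grasp_force: 0.2
```

Request:
send_rows:
  steps: "0 0 -0.04 0 0 0 0; 0 0 -0.08 0 0 0 0; 0 0 -0.12 0 0 0 0; 0 0 -0.12 0 0 0 0; 0 0 -0.12 0 0 0 0"

```text
t: 4.2
eef_pos: [0.4876, 0.008, 0.0569]
tool_rot: [-3.142, 0.007, 0.0]
force: [-0.6, 0.0, 0.2]
finger_gap: -0.0001
grasp_force: 0.0
```

Request:
send_rows:
  steps: "0 0 0 0 0 0 0; 0 0 -0.02 0 0 0 0; 0 0 -0.04 0 0 0 0; 0 0 -0.06 0 0 0 0; 0 0 -0.08 0 0 0 0"

```text
t: 4.7
eef_pos: [0.4877, 0.008, 0.056]
tool_rot: [3.141, -0.007, -0.0]
force: [-4.1, -0.5, 17.4]
finger_gap: 0.0001
grasp_force: 8.8
```

Hard stop reached at z = 0.056 with 17 N, so the power key is in. I'll lift and go over to the tare key.

Request:
send_rows:
  steps: "0 0 0.1 0 0 0 0; 0 0 0.4 0 0 0 0; 0 0 0.8 0 0 0 0; 0 0 1.1 0 0 0 0; 0 0 1.2 0 0 0 0"

```text
t: 5.2
eef_pos: [0.4884, 0.008, 0.0863]
tool_rot: [3.142, -0.007, 0.003]
force: [-0.1, 0.0, 0.0]
finger_gap: 0.0001
grasp_force: 0.0
```

Request:
send_rows:
  steps: "0 0.4 0 0 0 0 0; 0 1.1 0 0 0 0 0; 0 1.9 0 0 0 0 0; 0 2.4 0 0 0 0 0; 0 2.58 0 0 0 0 0"

```text
t: 5.7
eef_pos: [0.4874, 0.0745, 0.0849]
tool_rot: [-3.141, 0.002, 0.0]
force: [-0.5, 0.7, 0.1]
finger_gap: -0.0004
grasp_force: 0.0
```

Run:
```python
from h import *
from plant import manip
o=manip.get_obs();print(o["t"],o["eef_pos"],o["force"])
im=imaging.read_camera("wrist"); s=imaging.read_camera("side")
a=cv2.resize(im,(400,300)); b=cv2.resize(s[170:260,230:350],(400,300),interpolation=cv2.INTER_CUBIC)
cv2.imwrite("pics/c2.png",np.hstack([a,b]))
```

```text
5.7 [0.48737956 0.07446908 0.08490103] [-0.50768004  0.7468375   0.06773123]
```

View pics/c2.png

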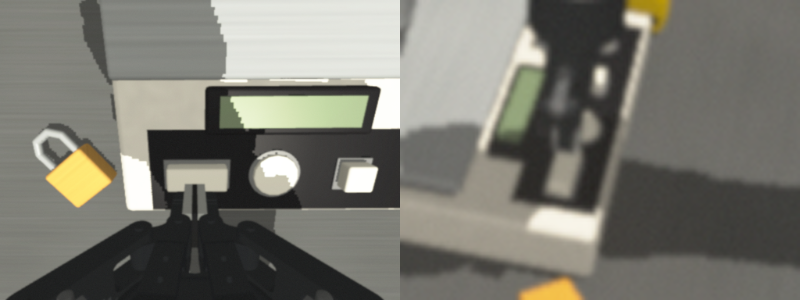

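The wrist view shows the tips over the tare bar (197,177). The power key (275,173) now sits low in its rim. Pressing the bar slowly.

Request:
send_rows:
  steps: "0 0 -0.2 0 0 0 0; 0 0 -0.4 0 0 0 0; 0 0 -0.5 0 0 0 0; 0 0 -0.6 0 0 0 0; 0 0 -0.65 0 0 0 0"

```text
t: 6.3
eef_pos: [0.4875, 0.0722, 0.0684]
tool_rot: [3.141, -0.007, -0.001]
force: [0.6, 0.1, 0.7]
finger_gap: 0.0
grasp_force: 0.0
```

Request:
send_rows:
  steps: "0 0 -0.05 0 0 0 0; 0 0 -0.1 0 0 0 0; 0 0 -0.15 0 0 0 0; 0 0 -0.2 0 0 0 0; 0 0 -0.25 0 0 0 0"

```text
t: 6.8
eef_pos: [0.4877, 0.0725, 0.0626]
tool_rot: [3.142, -0.007, 0.0]
force: [0.3, -0.4, 1.6]
finger_gap: -0.0001
grasp_force: 0.7
```

Request:
send_rows:
  steps: "0 0 -0.05 0 0 0 0; 0 0 -0.1 0 0 0 0; 0 0 -0.15 0 0 0 0; 0 0 -0.18 0 0 0 0; 0 0 -0.2 0 0 0 0"

```text
t: 7.3
eef_pos: [0.4877, 0.0725, 0.0576]
tool_rot: [3.142, -0.007, 0.0]
force: [0.4, 0.4, 3.8]
finger_gap: 0.0002
grasp_force: 1.6
```

Request:
send_rows:
  steps: "0 0 -0.02 0 0 0 0; 0 0 -0.04 0 0 0 0; 0 0 -0.06 0 0 0 0; 0 0 -0.07 0 0 0 0; 0 0 -0.07 0 0 0 0"

```text
t: 7.8
eef_pos: [0.4878, 0.0725, 0.0561]
tool_rot: [3.141, -0.007, 0.0]
force: [-0.7, -0.2, 6.6]
finger_gap: 0.0001
grasp_force: 3.0
```

Request:
send_rows:
  steps: "0 0 0 0 0 0 0; 0 0 0 0 0 0 0; 0 0 0 0 0 0 0; 0 0 0 0 0 0 0; 0 0 0 0 0 0 0"

```text
t: 8.3
eef_pos: [0.4878, 0.0725, 0.0561]
tool_rot: [3.141, -0.007, 0.0]
force: [-1.3, -0.0, 5.6]
finger_gap: 0.0002
grasp_force: 3.0
```

Request:
send_rows:
  steps: "0 0 0 0 0 0 0; 0 0 0 0 0 0 0; 0 0 0 0 0 0 0; 0 0 0 0 0 0 0; 0 0 0 0 0 0 0"

```text
t: 8.8
eef_pos: [0.4878, 0.0725, 0.0561]
tool_rot: [3.141, -0.007, 0.0]
force: [-1.7, -0.1, 4.9]
finger_gap: 0.0002
grasp_force: 3.0
```

Request:
send_rows:
  steps: "0 0 0.1 0 0 0 0; 0 0 0.2 0 0 0 0; 0 0 0.35 0 0 0 0; 0 0 0.6 0 0 0 0; 0 0 1 0 0 0 0"

```text
t: 9.3
eef_pos: [0.487, 0.0724, 0.0808]
tool_rot: [3.141, -0.007, -0.003]
force: [-0.8, 0.9, -0.3]
finger_gap: -0.0001
grasp_force: 0.0
```

Request:
send_rows:
  steps: "0 0 0.8 0 0 0 0; 0 0 1.6 0 0 0 0; -0.4 0 2.4 0 0 0 0; -1 0 3 0 0 0 0; -1.6 0 3.4 0 0 0 0"

```text
t: 9.8
eef_pos: [0.4476, 0.0726, 0.1675]
tool_rot: [-3.141, 0.007, -0.003]
force: [-0.7, -0.2, -0.4]
finger_gap: -0.0
grasp_force: 0.0
```

Run:
```python
from h import *
from plant import manip
im=imaging.read_camera("wrist"); s=imaging.read_camera("side")
o=manip.get_obs();print(o["t"],o["eef_pos"],o["force"])
a=cv2.resize(im,(400,300)); b=cv2.resize(s[170:260,230:350],(400,300),interpolation=cv2.INTER_CUBIC)
cv2.imwrite("pics/c3.png",np.hstack([a,b]))
```

```text
9.9 [0.44692045 0.07259939 0.16744222] [-0.62457621 -0.11153307 -0.29595844]
```

View pics/c3.png

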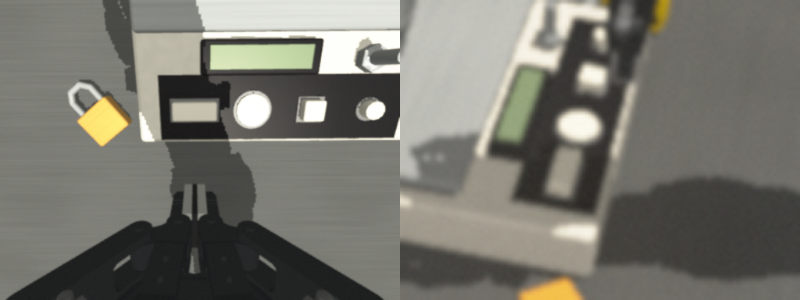

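The arm is clear. The power key (253,109) is in, the tare bar (194,110) has been released, and the bolt (375,58) still stands.

```bash
python3 -c "
from plant import manip
print(manip.job_done())"
```

```text
the job is handed in; nothing more can be done
None
```

I pushed the power key in to its stop (about 17 N), held the tare key fully down for about a second and let it up, and handed the job in at about 10 s; no verdict came back.

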